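# Dunk the tea infuser and stand it on the saucer

## Robot

A 6-joint arm with a two-finger parallel gripper is mounted at the origin on the work surface. World frame = base frame: x ahead of the robot, y to its left, z up, the work surface at z = 0. Lengths are in m, angles in rad, forces in N, time in s.
With the tool pointing down it reaches from about 0.275 to 0.85 m from the base axis. Payload 19 kg.
Tool frame: the origin (TCP) lies at the very end of the fingers, on their centre line; the grasp point (between the pads) lies 19 mm behind it (robot.hold_point_z is the distance from the TCP to the grasp point, in m); z points along the fingers, y is the line along which they close (so a half turn about z gives the same grasp; the last joint's range is limited). The gripper opens to 85 mm and grips with 20 to 120 N. Pads are 22 mm wide; open, the fingers measure 114 mm over their backs; the gripper's body (76 mm by 85 mm) begins 54 mm behind the grasp point. The pads swing forward as they close: fully open they stand 13 mm farther back than shut.
Start: joints at [1.212, 0.15, 1.437, -0, 1.554, -0.134], TCP at [0.128, 0.56, 0.231] pointing down, gripper open.
Joint ranges: [-2.8, 2.8], [-0.68, 2.1], [0.12, 2.68], [-1.39, 4.53], [0.16, 2.79], [-2.81, 2.81]. Speed limits (rad/s): [1.89, 1.89, 2.22, 3.01, 3.01, 3.01].

## Interface

Orientations are given as a unit quaternion [x, y, z, w].
In Python, from workcell import status, camera, camera_params, robot gives the robot as it stands.
- The arm moves only by the tool servo_tool, never from a script. Its argument "targets" is a list that holds one entry, the list of rows, each a list of 7 numbers: the shift along the tool's x, y, z in m, then the turn, a rotation vector about the tool's x, y, z in rad, then the opening, from 0 (shut) to 1 (fully open). A call has 1 to 20 rows; each row is the pose to reach, as a shift and turn from the pose commanded when the call began, along the tool's axes at that moment; what a row does not reach only later rows make up. A row lasts 1/10 s, in which the tool goes at most 50 mm and 8.59 degrees, less where a joint would pass 70% of its speed; a pose out of reach is approached as far as the arm can. A call with a gripper value outside its range is refused whole. The fingers move at their own pace and stop on an object; the grip force is fixed at half the most. Time passes only in rows, so rows that repeat a pose let the fingers close. It gives the time, the measured TCP pose, the force, the opening and the grip force at its end, in the units of the state.
- status.sense(): the state, without advancing time (a new reading comes with each control period).
- camera(name): name is "side" or "top" or "wrist"; returns (picture, depth): 480x640x3 uint8, red, green, blue; 480x640 float32, m along the optical axis (not along the pixel's ray), 0 where there is no reading.
- camera_params(name): a dict with "fovy" (degrees; the focal length in pixels is half the picture's height over the tangent of half this angle, whatever the lens; pixels are square), "cx", "cy" (the principal point, pixels), "rvec" (rotation vector, rad) and "tvec" (3), from world to camera coordinates, as OpenCV has them. Camera axes: x right, y down, z forward; pixel columns grow to the right and rows downward; lengths in m; the calibration is good to about 2 mm. A picture is of the moment at which its call begins: read the wrist's pose just before it. camera_params takes no time and is no camera call; for the wrist camera it gives the pose at the moment of the call.
- robot.close_job(): hands the job in; it is judged then, once.
The state is a dict: "time_s": time; "qpos": joint angles; "qd": joint speeds; "effort": joint torques, N m; "tcp_pos": TCP position; "eef_rot": TCP orientation; "contact_force": force on the tool from outside, world axes, zero at the start; "wrist_torque": the same for the moment, N m; "gripper_width": opening from 0.0 (shut) to 1.0 (fully open); "finger_force": force on a finger pad.
Only numpy, scipy, OpenCV 4.12 (cv2) and the standard library are available. Lean on these libraries where they do the work, as an engineer would, in place of code of your own. Each camera call takes 0.05 s, during which the arm holds its last target. There are 200 camera calls.

## Task

Make the tea: pick the stick infuser up off its cork coaster by the wooden handle, lower it upright into the mug (the one with a handle) until the whole perforated basket is below the rim, and keep holding it there for about a second. Then lift it out and stand it upright on the flat floor of the white saucer, letting go only once it stands; never drop it or lay it over. Leave the mug, the saucer and the other lunch things standing where they are.

Things in the scene. Friction and masses are not known exactly. Their poses are not given: they have to be found in the camera images.
- infuser: Stick tea infuser, 175 mm tall, 140 g, standing upright. Below: a perforated steel basket, a cylinder 48 mm in diameter and 50 mm high with a flat underside; a cone up to 62 mm; a thin steel stem (10 mm); above, a round dark wooden handle 18 mm in diameter from 90 to 175 mm up. Origin: centre of the basket's flat underside; z runs up along the handle. It starts standing on the coaster.
- coaster: Square cork coaster, 100 x 100 x 6 mm, fixed to the table; the infuser starts on it. Origin: centre of its underside, on the table.
- mug: Green plastic mug with a side handle, 94 mm across, 95 mm high, wall 4 mm, floor about 5 mm thick, empty. Origin: centre of its underside; z up; the handle stands out along +y to 83 mm from the axis.
- mug_rim (a point): Centre of the mug's mouth, at rim height (95 mm above the table); z up along the mug's axis.
- saucer: Round white saucer, 136 mm across, 14 mm high, flat inner floor of 50 mm radius lying 6 mm above the table. Origin: centre of its underside; z up.
- tumbler: Green plastic tumbler of the mug's material but without a handle, 80 mm across, 85 mm high; not to be used. Origin: centre of its underside.
- bowl: Black soup bowl, 120 mm across, 62 mm high, a bystander. Origin: centre of its underside.
- tub: Clear open food tub, 110 x 150 x 40 mm (x, y, z), a bystander. Origin: centre of its underside.
- case: Flat grey chopstick case, 180 x 30 x 18 mm, long along its x, a bystander. Origin: centre of its underside.

How it is judged:
By the outcome, as a careful person would: the job done as asked, in the order asked, and still so for the second after the job is handed in, with the robot touching nothing.
It also fails if it takes over 54 s, if anything falls off the work surface, if the arm or the gripper's body presses on something with over 40 N, if the wrist force passes 120 N, or if a joint passes its speed limit or range.

## Working session

There is one attempt and no reset: what is moved stays moved. The work goes in short steps, Python scripts to look and compute and a tool call to move; the robot and the scene stay as the last step left them, time stands still between calls to the robot, and variables do not carry over. Pictures are saved under pics/ and viewed, at most 10 in all, crops included, and the job is handed in when it is done.

Besides the shell and the picture viewer there is one more tool, called after "Call:" as name(argument=value, ...) on one line, values as JSON. servo_tool: Moves the arm, as the interface text tells. Its arguments: {"type":"object","properties":{"targets":{"type":"array","items":{"type":"array","items":{"type":"array","items":{"type":"number"}}}}},"required":["targets"]}

```bash
mkdir -p pics; ls
cat > h.py <<'E'
import numpy as np, cv2
from workcell import status, camera, camera_params, robot
def cal(n):
    p=camera_params(n); f=240/np.tan(np.radians(p["fovy"])/2)
    return f,p["cx"],p["cy"],cv2.Rodrigues(np.array(p["rvec"],float))[0],np.array(p["tvec"],float).ravel()
def ray(c,u,v):
    f,cx,cy,R,t=c; return -R.T@t, R.T@np.array([(u-cx)/f,(v-cy)/f,1.])
def plane(c,u,v,z):
    o,d=ray(c,u,v); return o+d*(z-o[2])/d[2]
def cloud(c,D):
    f,cx,cy,R,t=c; v,u=np.mgrid[:480,:640]
    P=np.stack([(u-cx)/f*D,(v-cy)/f*D,D],-1); return (P-t)@R
def proj(c,P):
    f,cx,cy,R,t=c; q=R@np.array(P)+t; return f*q[0]/q[2]+cx,f*q[1]/q[2]+cy
E
python3 - <<'E'
from h import *
s=status.sense(); print(s["time_s"],s["tcp_pos"],s["eef_rot"],s["gripper_width"])
for n in("top","side","wrist"):
    c=cal(n); im,D=camera(n); np.savez(f"pics/{n}0.npz",im=im,D=D,f=c[0],cx=c[1],cy=c[2],R=c[3],t=c[4])
    cv2.imwrite(f"pics/{n}0.png",im[...,::-1]); o,d=ray(c,320,240); print(n,o.round(3),d.round(3),c[:3],(D>0).mean())
E
```

```text
pics
0.0 [0.12810028 0.56028497 0.23070192] [ 1.12164605e-01  9.93689456e-01 -5.87815953e-04 -1.44359550e-04] 0.9970948513943387
top [ 0.538 -0.01   1.089] [ 0.048  0.053 -0.998] (np.float64(577.9060132674377), 330.8886065513729, 239.47606537550857) 0.9958723958333333
side [0.563 0.984 0.891] [ 0.021 -0.772 -0.636] (np.float64(582.3857404004494), 314.8947671140455, 239.07851629427557) 0.9961197916666666
wrist [0.054 0.577 0.374] [ 0.297 -0.054 -0.954] (np.float64(353.03955628058935), 315.0505707241999, 239.34610167952866) 0.9959830729166667
```

```bash
ls pics
```

```text
side0.npz
side0.png
top0.npz
top0.png
wrist0.npz
wrist0.png
```

View pics/top0.png

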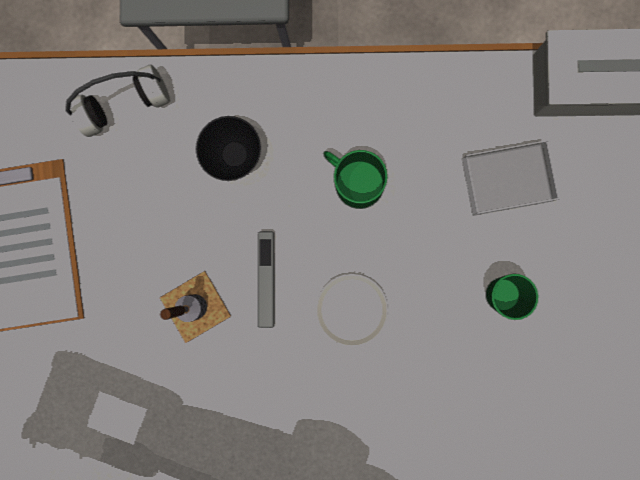

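View pics/side0.png

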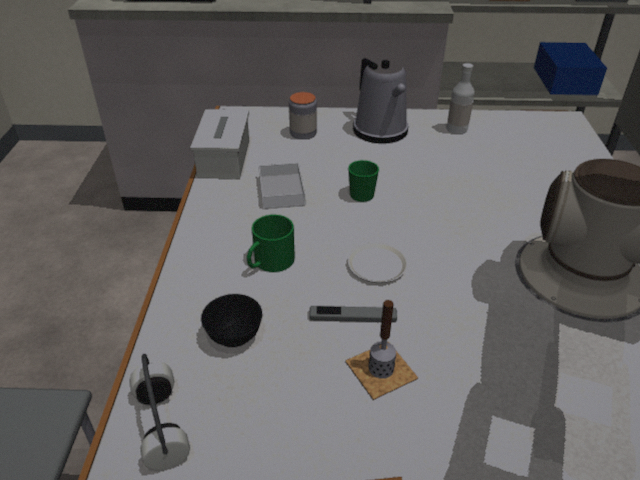

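The top view shows the infuser's handle at about (172,313), its basket at (190,307), the mug at (360,178) with its handle toward (330,156), the saucer at (352,308), and the case at (265,280). The side view shows the handle at (387,318), the mug at (273,243), and the saucer at (377,263).

```bash
cat > m.py <<'E'
from h import *
def load(n):
    z=np.load(f"pics/{n}.npz"); return z["im"],z["D"],(float(z["f"]),float(z["cx"]),float(z["cy"]),z["R"],z["t"])
def tri(ca,pa,cb,pb):
    oa,da=ray(ca,*pa); ob,db=ray(cb,*pb); k=np.linalg.lstsq(np.stack([da,-db],1),ob-oa,rcond=None)[0]
    A,B=oa+k[0]*da,ob+k[1]*db; return (A+B)/2,np.linalg.norm(A-B)
def fitc(P):
    A=np.c_[2*P,np.ones(len(P))]; s=np.linalg.lstsq(A,(P**2).sum(1),rcond=None)[0]; return s[:2],np.sqrt(s[2]+s[:2]@s[:2])
E
python3 - <<'E'
from m import *
T,DT,ct=load("top0"); S,DS,cs=load("side0")
CT=cloud(ct,DT); CS=cloud(cs,DS)
def box(m,u0,u1,v0,v1):
    o=np.zeros_like(m); o[v0:v1,u0:u1]=m[v0:v1,u0:u1]; return o
def big(m):
    n,l,s,_=cv2.connectedComponentsWithStats(m.astype(np.uint8)); return l==1+np.argmax(s[1:,4])
# handle axis
hsvT=cv2.cvtColor(T,cv2.COLOR_RGB2HSV);hsvS=cv2.cvtColor(S,cv2.COLOR_RGB2HSV)
dk=lambda I:(I[...,0].astype(int)-I[...,2]>20)&(I.sum(2)<230)
mt=big(box(dk(T),155,200,295,325)); ms=big(box(dk(S),375,400,295,345))
for n,m,C in(("top",mt,CT),("side",ms,CS)):
    v,u=np.nonzero(m); print(n,m.sum(),u.min(),u.max(),v.min(),v.max(),np.percentile(C[m],[5,50,95],axis=0).round(3).tolist())
def ends(m):
    v,u=np.nonzero(m); p=np.c_[u,v].astype(float); c=p.mean(0); d=np.linalg.svd(p-c,full_matrices=0)[2][0]; s=(p-c)@d; return c,c+d*s.min(),c+d*s.max()
et=ends(mt);es=ends(ms); print([e.round(1).tolist() for e in et+es])
a,b=sorted(et[1:],key=lambda e:e[0]); c,d=sorted(es[1:],key=lambda e:e[1])
print("top end",tri(ct,a,cs,c),"low end",tri(ct,b,cs,d)," mid",tri(ct,et[0],cs,es[0]))
# infuser cloud by heights, both cams
for n,C in(("top",CT),("side",CS)):
    for lo,hi in((.01,.055),(.055,.07),(.1,.17),(.17,.19)):
        m=(abs(C[...,0]-.43)<.06)&(abs(C[...,1]-.27)<.06)&(C[...,2]>lo)&(C[...,2]<hi)
        if m.sum(): print(n,lo,m.sum(),C[m].min(0).round(4),C[m].max(0).round(4),C[m].mean(0).round(4))
# blobs by height in top
g=(T[...,1].astype(int)-T[...,0]>30)
for nm,B in(("mug",(315,395,140,215)),("tumbler",(480,545,260,325))):
    m=box(g,*B); z=np.percentile(CT[m][:,2],98); r=m&(CT[...,2]>z-.006); P=CT[r]; print(nm,"ztop",z,P[:,2].mean(),"circle",fitc(P[:,:2]),r.sum())
E
```

```text
top 89 161 170 308 319 [[0.46, 0.277, 0.176], [0.467, 0.284, 0.179], [0.475, 0.29, 0.182]]
side 57 384 392 300 309 [[0.459, 0.278, 0.176], [0.466, 0.286, 0.179], [0.472, 0.292, 0.181]]
[[165.4, 313.6], [165.9, 307.9], [165.0, 319.1], [388.1, 303.7], [383.8, 302.6], [392.0, 304.9]]
top end (array([0.46588534, 0.28357296, 0.17964378]), np.float64(0.013981209790559486)) low end (array([0.46747327, 0.28491056, 0.1752846 ]), np.float64(0.01735630831487119))  mid (array([0.46645097, 0.28422913, 0.17722765]), np.float64(0.0016487662523076909))
top 0.01 201 [0.4442 0.261  0.0106] [0.49   0.3068 0.055 ] [0.4696 0.2698 0.0374]
top 0.055 371 [0.4445 0.2608 0.0551] [0.4893 0.3075 0.0694] [0.4683 0.2802 0.0605]
top 0.1 134 [0.4589 0.2754 0.1004] [0.4758 0.2886 0.1699] [0.4685 0.2788 0.1363]
top 0.17 115 [0.4586 0.2756 0.1704] [0.4758 0.2927 0.1838] [0.4674 0.2837 0.1784]
side 0.01 444 [0.4427 0.264  0.01  ] [0.49   0.3112 0.055 ] [0.4684 0.3024 0.035 ]
side 0.055 317 [0.4449 0.2657 0.055 ] [0.4881 0.3105 0.0698] [0.4672 0.2913 0.0606]
side 0.1 289 [0.4577 0.2816 0.1   ] [0.4755 0.2966 0.1698] [0.4675 0.2917 0.1358]
side 0.17 96 [0.4586 0.275  0.1707] [0.4746 0.2957 0.1821] [0.467  0.2879 0.1772]
mug ztop 0.09589317754653479 0.10410984961510703 circle (array([ 0.68177907, -0.02513133]), np.float64(0.049218655698457826)) 375
tumbler ztop 0.08690660350402415 0.10688346865869884 circle (array([ 0.50135207, -0.19043298]), np.float64(0.11064912093815238)) 306
```

Run:
```python
from m import *
for n in("top0","side0"):
    I,D,c=load(n); C=cloud(c,D); X,Y,Z=C[...,0],C[...,1],C[...,2]
    m=(np.hypot(X-.68,Y+.025)<.07)&(Z>.088)&(Z<.101); P=C[m]
    for k in range(4):
        cc,r=fitc(P[:,:2]); P=P[abs(np.hypot(*(P[:,:2]-cc).T)-r)<.006]
    print(n,"mug",cc,r,P[:,2].max(),len(P))
    cc0=np.array([.455,0.0]); m=(np.hypot(X-.455,Y+0.0)<.09)&(Z>.0095)&(Z<.02); P=C[m]; cc,r=fitc(P[:,:2]); print("saucer rim",cc,r,len(P),np.percentile(P[:,2],98))
    q=np.hypot(X-cc[0],Y-cc[1]); f=Z[(q<.04)]; print(" floor",np.median(f),"table",np.median(Z[(q>.08)&(q<.1)]))
    for nm,(x,y) in dict(bowl=(.735,.22),case=(.52,.14),tub=(.68,-.28),tumb=(.49,-.28)).items():
        m=(abs(X-x)<.12)&(abs(Y-y)<.1)&(Z>.012)&(Z<.1)&(np.hypot(X-.68,Y+.025)>.09); P=C[m]; 
        if len(P): print(" ",nm,P.min(0).round(3),P.max(0).round(3))
# ray check: mug mouth and saucer outlines by contour in top, rays onto planes
I,D,c=load("top0"); J,E,d=load("side0")
w=lambda I:(I.min(2)>0)
g=(I[...,1].astype(int)-I[...,0]>30).astype(np.uint8); g[:, :315]=0; g[:,400:]=0
ct=max(cv2.findContours(g,0,1)[0],key=cv2.contourArea)[:,0]
P=np.array([plane(c,u,v,.095)[:2] for u,v in ct]); cc=np.array([.68,-.025])
far=P[np.argmax(np.hypot(*(P-cc).T))]; print("handle tip dir deg",np.degrees(np.arctan2(*(far-cc)[::-1])),np.hypot(*(far-cc)))
h,e=cv2.threshold(I[...,2],0,255,cv2.THRESH_OTSU)
G=cv2.GaussianBlur(I,(3,3),0).min(2).astype(float)
# saucer edge via radial gradient in top
pts=[]
cs=np.array(proj(c,[.455,0.0,.014]))
```

```text
top0 mug [ 0.69654997 -0.02684962] 0.04468888640489604 0.09916796758732074 409
saucer rim [ 0.46069312 -0.01029063] 0.06302674004041865 720 0.016178889941068805
 floor 0.0048070523241318655 table -0.0012450467913244032
  bowl [0.697 0.152 0.012] [0.816 0.271 0.065]
  case [0.418 0.04  0.012] [0.608 0.165 0.025]
  tub [ 0.636 -0.38   0.012] [ 0.769 -0.22   0.046]
  tumb [ 0.449 -0.33   0.012] [ 0.526 -0.251  0.089]
side0 mug [ 0.6970923  -0.02471848] 0.04490741258031622 0.09693081837254533 247
saucer rim [ 0.46111799 -0.00877904] 0.06407160326111122 268 0.015529559680304481
 floor 0.003820254374028438 table -0.00196002852363827
  bowl [0.697 0.151 0.012] [0.814 0.272 0.064]
  case [0.416 0.04  0.012] [0.608 0.169 0.023]
  tub [ 0.638 -0.38   0.012] [ 0.77  -0.215  0.043]
  tumb [ 0.449 -0.333  0.012] [ 0.527 -0.245  0.087]
handle tip dir deg 46.00168040196267 0.08312344415039663
```

Run:
```python
from h import *
s=status.sense()
from scipy.spatial.transform import Rotation as R
print(R.from_quat(s["eef_rot"]).as_matrix().round(4), robot.hold_point_z)
```

```text
[[-9.748e-01  2.229e-01 -3.000e-04]
 [ 2.229e-01  9.748e-01 -8.000e-04]
 [ 1.000e-04 -8.000e-04 -1.000e+00]] 0.0187
```

Call:
servo_tool(targets=[[[-0.02,-0.01,-0.01,0,0,0,1],[-0.055,-0.027,-0.02,0,0,0,1],[-0.09,-0.045,-0.03,0,0,0,1],[-0.13,-0.064,-0.03,0,0,0,1],[-0.17,-0.083,-0.03,0,0,0,1],[-0.21,-0.103,-0.03,0,0,0,1],[-0.25,-0.123,-0.03,0,0,0,1],[-0.29,-0.143,-0.03,0,0,0,1],[-0.33,-0.162,-0.03,0,0,0,1],[-0.36,-0.177,-0.03,0,0,0,1],[-0.38,-0.187,-0.03,0,0,0,1],[-0.392,-0.1925,-0.03,0,0,0,1],[-0.392,-0.1925,-0.03,0,0,0,1],[-0.392,-0.1925,-0.03,0,0,0,1],[-0.392,-0.1925,-0.03,0,0,0,1]]])

```text
time_s: 1.65
tcp_pos: [0.4666, 0.2862, 0.2613]
eef_rot: [0.112, 0.994, 0.0, -0.0]
contact_force: [-0.2, -1.3, -0.7]
gripper_width: 0.999
finger_force: 0.0
```

```bash
cat > look.py <<'E'
import sys
from m import *
def grab(n,tag):
    c=cal(n); im,D=camera(n); np.savez(f"pics/{n}{tag}.npz",im=im,D=D,f=c[0],cx=c[1],cy=c[2],R=c[3],t=c[4]); cv2.imwrite(f"pics/{n}{tag}.png",im[...,::-1]); return im,D,c
def slices(C,x,y,r,zs):
    for lo,hi in zs:
        m=(np.hypot(C[...,0]-x,C[...,1]-y)<r)&(C[...,2]>lo)&(C[...,2]<hi)
        if m.sum()>5: print(lo,hi,m.sum(),"mid",((C[m].min(0)+C[m].max(0))/2).round(4),"size",np.ptp(C[m],axis=0).round(4))
E
python3 - <<'E'
from look import *
s=status.sense(); print(s["time_s"],s["tcp_pos"])
I,D,c=grab("wrist",1); C=cloud(c,D); slices(C,.467,.285,.035,[(.01,.05),(.055,.07),(.1,.13),(.13,.172),(.174,.19)])
E
```

```text
1.65 [0.46662627 0.28623303 0.26134574]
0.01 0.05 206 mid [0.455  0.2856 0.03  ] size [0.0285 0.0475 0.0399]
0.055 0.07 1243 mid [0.4643 0.285  0.0625] size [0.0453 0.0469 0.0148]
0.1 0.13 155 mid [0.4615 0.2852 0.115 ] size [0.0103 0.0172 0.0296]
0.13 0.172 324 mid [0.4613 0.2849 0.151 ] size [0.0105 0.0175 0.042 ]
0.174 0.19 570 mid [0.4649 0.2848 0.1784] size [0.017  0.0177 0.0088]
```

View pics/wrist1.png

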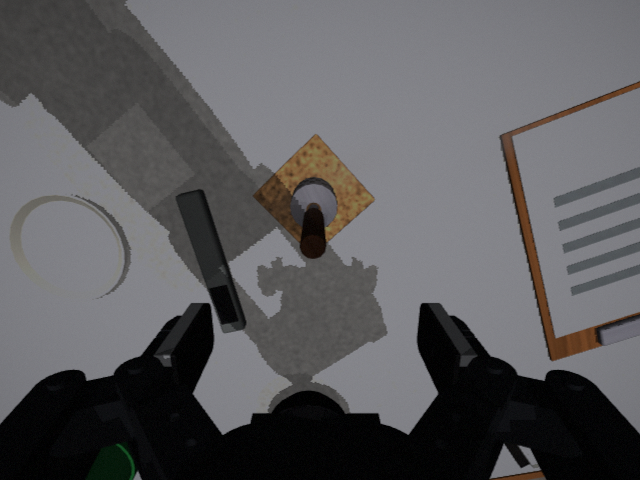

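The wrist view shows the handle top at (313,247), midway between the fingers. All three views agree on (0.466, 0.285) with the top at 0.18, so I'll lower onto it and close.

Call:
servo_tool(targets=[[[0,-0.001,0.01,0,0,0,1],[0,-0.001,0.03,0,0,0,1],[0,-0.001,0.05,0,0,0,1],[0,-0.001,0.07,0,0,0,1],[0,-0.001,0.09,0,0,0,1],[0,-0.001,0.11,0,0,0,1],[0,-0.001,0.125,0,0,0,1],[0,-0.001,0.134,0,0,0,1],[0,-0.001,0.134,0,0,0,1],[0,-0.001,0.134,0,0,0,1],[0,-0.001,0.134,0,0,0,0],[0,-0.001,0.134,0,0,0,0],[0,-0.001,0.134,0,0,0,0],[0,-0.001,0.134,0,0,0,0],[0,-0.001,0.134,0,0,0,0],[0,-0.001,0.134,0,0,0,0],[0,-0.001,0.134,0,0,0,0],[0,-0.001,0.134,0,0,0,0],[0,-0.001,0.134,0,0,0,0],[0,-0.001,0.134,0,0,0,0]]])

```text
time_s: 3.7
tcp_pos: [0.4673, 0.2845, 0.1275]
eef_rot: [0.112, 0.994, 0.0, 0.0]
contact_force: [-1.0, -2.2, 5.9]
gripper_width: 0.194
finger_force: 58.5
```

Call:
servo_tool(targets=[[[0,0,-0.005,0,0,0,0],[0,0,-0.015,0,0,0,0],[0,0,-0.03,0,0,0,0],[0,0,-0.05,0,0,0,0],[0,0,-0.07,0,0,0,0],[0,0,-0.09,0,0,0,0],[0,0,-0.11,0,0,0,0],[0,0,-0.122,0,0,0,0],[0,0,-0.13,0,0,0,0],[0,0,-0.13,0,0,0,0],[0,0,-0.13,0,0,0,0]]])

```text
time_s: 4.8
tcp_pos: [0.467, 0.2844, 0.2566]
eef_rot: [0.112, 0.994, -0.0, -0.0]
contact_force: [-0.3, 0.5, -0.4]
gripper_width: 0.196
finger_force: 58.5
```

Run:
```python
from look import *
s=status.sense(); print(s["time_s"],s["tcp_pos"],s["finger_force"],s["gripper_width"],s["contact_force"])
for n in("side","wrist"):
    I,D,c=grab(n,2); C=cloud(c,D); print(n); slices(C,.467,.285,.04,[(.125,.14),(.14,.18),(.185,.2),(.2,.22),(.22,.24)])
```

```text
4.8 [0.46702366 0.28441141 0.25655794] 58.5089635848999 0.1964153511763765 [-0.2618871   0.52204549 -0.42667733]
side
0.125 0.14 75 mid [0.4669 0.2962 0.1359] size [0.0463 0.0264 0.0078]
0.14 0.18 451 mid [0.4669 0.2975 0.1603] size [0.0477 0.0267 0.0394]
0.185 0.2 334 mid [0.4665 0.2878 0.1925] size [0.0437 0.0423 0.0148]
0.2 0.22 50 mid [0.4664 0.2877 0.2097] size [0.0096 0.01   0.0189]
0.22 0.24 72 mid [0.4665 0.2905 0.2301] size [0.0178 0.0117 0.0192]
wrist
0.125 0.14 60 mid [0.4481 0.2866 0.1371] size [0.0139 0.0393 0.0053]
0.14 0.18 705 mid [0.4627 0.2851 0.16  ] size [0.0449 0.0478 0.0399]
0.185 0.2 3030 mid [0.464  0.2847 0.1924] size [0.0457 0.0467 0.0148]
0.2 0.22 151 mid [0.4617 0.2848 0.2085] size [0.0042 0.0096 0.0169]
0.22 0.24 314 mid [0.4613 0.2847 0.2329] size [0.011  0.0175 0.0141]
```

View pics/side2.png

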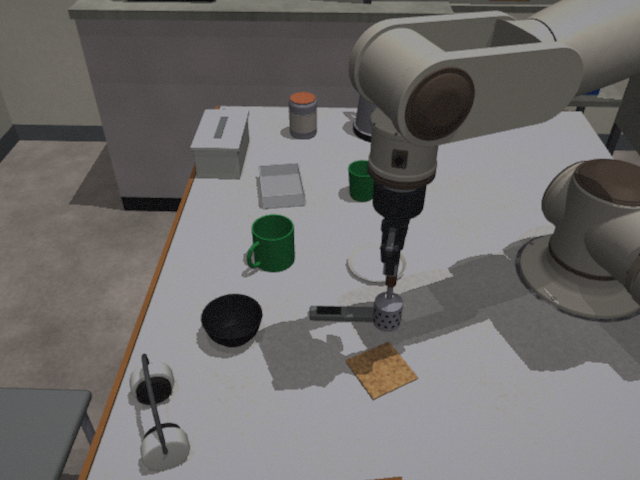

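The side view shows the infuser hanging upright at (388,310), off the coaster, with nothing else moved. I'll carry it over the mug.

Call:
servo_tool(targets=[[[-0.006,-0.005,0,0,0,0,0],[-0.018,-0.015,0,0,0,0,0],[-0.037,-0.032,0,0,0,0,0],[-0.06,-0.051,0,0,0,0,0],[-0.085,-0.073,0,0,0,0,0],[-0.11,-0.094,0,0,0,0,0],[-0.135,-0.116,0,0,0,0,0],[-0.16,-0.137,0,0,0,0,0],[-0.185,-0.159,0,0,0,0,0],[-0.21,-0.18,0,0,0,0,0],[-0.235,-0.202,0,0,0,0,0],[-0.257,-0.221,0,0,0,0,0],[-0.274,-0.235,0,0,0,0,0],[-0.286,-0.245,0,0,0,0,0],[-0.2935,-0.252,0,0,0,0,0],[-0.2935,-0.252,0,0,0,0,0],[-0.2935,-0.252,0,0,0,0,0],[-0.2935,-0.252,0,0,0,0,0]]])

```text
time_s: 6.7
tcp_pos: [0.6968, -0.0257, 0.2577]
eef_rot: [0.112, 0.994, 0.0, 0.0]
contact_force: [0.7, -0.8, -0.7]
gripper_width: 0.201
finger_force: 58.5
```

Run:
```python
from look import *
s=status.sense(); print(s["time_s"],s["tcp_pos"],s["finger_force"],s["contact_force"])
for n in("side","wrist"):
    I,D,c=grab(n,3); C=cloud(c,D); print(n); slices(C,.697,-.026,.04,[(.12,.14),(.14,.18),(.185,.2),(.2,.22),(.22,.24)])
    P=C[(np.hypot(C[...,0]-.69,C[...,1]+.026)<.065)&(C[...,2]>.086)&(C[...,2]<.1)]
    for k in range(5):
        cc,r=fitc(P[:,:2]); P=P[abs(np.hypot(*(P[:,:2]-cc).T)-r)<.006]
    print("rim",cc,r,len(P),P[:,2].max())
```

```text
6.7 [ 0.6968151  -0.02574617  0.25765604] 58.5368674993515 [ 0.71905994 -0.83631618 -0.70238953]
side
0.12 0.14 51 mid [ 0.6954 -0.0132  0.1355] size [0.0449 0.0276 0.0087]
0.14 0.18 336 mid [ 0.6966 -0.0121  0.1598] size [0.0491 0.0318 0.0394]
0.185 0.2 185 mid [ 0.6966 -0.0213  0.1921] size [0.0445 0.0436 0.0143]
0.2 0.22 37 mid [ 0.6964 -0.0217  0.2099] size [0.0096 0.0135 0.0194]
0.22 0.24 60 mid [ 0.6959 -0.0194  0.2301] size [0.0172 0.0101 0.0187]
rim [ 0.69702525 -0.02474706] 0.044734484812058294 258 0.09617746669034757
wrist
0.12 0.14 43 mid [ 0.6782 -0.0236  0.1377] size [0.0139 0.0395 0.0042]
0.14 0.18 693 mid [ 0.6928 -0.025   0.16  ] size [0.0448 0.048  0.0399]
0.185 0.2 3136 mid [ 0.694  -0.0254  0.1925] size [0.0458 0.0472 0.0149]
0.2 0.22 163 mid [ 0.6918 -0.0244  0.209 ] size [0.0042 0.0117 0.018 ]
0.22 0.24 277 mid [ 0.6909 -0.0255  0.2335] size [0.0105 0.0177 0.0126]
rim [ 0.69490335 -0.0269222 ] 0.04434989318051994 1250 0.09748680636575019
```

View pics/wrist3.png

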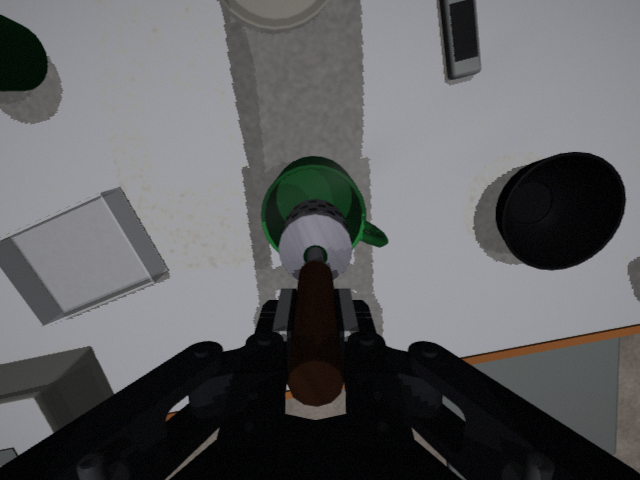

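The wrist view shows the basket at (316,245) over the mug's mouth centre at (314,210). The offset comes from its height: in 3D the two agree within 2 mm. I'll lower it 116 mm and hold.

Call:
servo_tool(targets=[[[0,-0.001,0.006,0,0,0,0],[0,-0.001,0.018,0,0,0,0],[0,-0.001,0.032,0,0,0,0],[0,-0.001,0.046,0,0,0,0],[0,-0.001,0.06,0,0,0,0],[0,-0.001,0.074,0,0,0,0],[0,-0.001,0.088,0,0,0,0],[0,-0.001,0.1,0,0,0,0],[0,-0.001,0.11,0,0,0,0],[0,-0.001,0.116,0,0,0,0],[0,-0.001,0.116,0,0,0,0],[0,-0.001,0.116,0,0,0,0],[0,-0.001,0.116,0,0,0,0],[0,-0.001,0.116,0,0,0,0]]])

```text
time_s: 8.2
tcp_pos: [0.6971, -0.0276, 0.1419]
eef_rot: [0.112, 0.994, -0.0, 0.0]
contact_force: [-0.1, 0.6, -1.7]
gripper_width: 0.193
finger_force: 58.5
```

Run:
```python
from look import *
s=status.sense(); print(s["time_s"],s["tcp_pos"],s["contact_force"])
I,D,c=grab("wrist",4); C=cloud(c,D); slices(C,.697,-.026,.03,[(.04,.066),(.07,.085),(.087,.1),(.105,.12)])
cv2.imwrite("pics/side4.png",grab("side",4)[0][150:350,200:480,::-1].repeat(2,0).repeat(2,1))
```

```text
8.2 [ 0.69711648 -0.02760265  0.14191659] [-0.10767692  0.6150805  -1.68662484]
0.04 0.066 505 mid [ 0.6838 -0.0269  0.0531] size [0.0265 0.0481 0.0257]
0.07 0.085 3099 mid [ 0.6947 -0.0273  0.0775] size [0.0461 0.0471 0.015 ]
0.087 0.1 121 mid [ 0.6922 -0.0272  0.0934] size [0.0045 0.0096 0.0128]
0.105 0.12 170 mid [ 0.6912 -0.0269  0.1155] size [0.0106 0.017  0.0086]
```

View pics/side4.png

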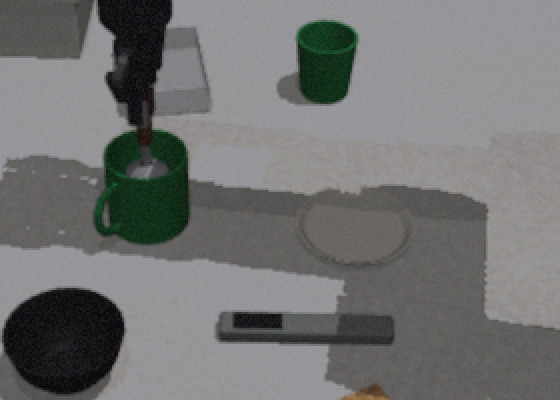

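The side crop shows the basket inside the mug with only the stem and handle above the rim, at (146,150). I'll hold it there a little over a second, then lift it straight out.

Call:
servo_tool(targets=[[[0,0,0,0,0,0,0],[0,0,0,0,0,0,0],[0,0,0,0,0,0,0],[0,0,0,0,0,0,0],[0,0,0,0,0,0,0],[0,0,0,0,0,0,0],[0,0,0,0,0,0,0],[0,0,0,0,0,0,0],[0,0,0,0,0,0,0],[0,0,0,0,0,0,0],[0,0,0,0,0,0,0]]])

```text
time_s: 9.4
tcp_pos: [0.6969, -0.0276, 0.1413]
eef_rot: [0.112, 0.994, -0.0, 0.0]
contact_force: [-0.2, 0.6, -1.4]
gripper_width: 0.197
finger_force: 58.5
```

Call:
servo_tool(targets=[[[0,0,-0.006,0,0,0,0],[0,0,-0.018,0,0,0,0],[0,0,-0.032,0,0,0,0],[0,0,-0.046,0,0,0,0],[0,0,-0.06,0,0,0,0],[0,0,-0.074,0,0,0,0],[0,0,-0.088,0,0,0,0],[0,0,-0.1,0,0,0,0],[0,0,-0.11,0,0,0,0],[0,0,-0.116,0,0,0,0],[0,0,-0.116,0,0,0,0],[0,0,-0.116,0,0,0,0]]])

```text
time_s: 10.6
tcp_pos: [0.6968, -0.0276, 0.2568]
eef_rot: [0.112, 0.994, -0.0, -0.0]
contact_force: [-0.2, 0.3, -1.5]
gripper_width: 0.194
finger_force: 58.5
```

Call:
servo_tool(targets=[[[0.005,-0.001,0,0,0,0,0],[0.016,-0.002,0,0,0,0,0],[0.034,-0.005,0,0,0,0,0],[0.056,-0.009,0,0,0,0,0],[0.08,-0.012,0,0,0,0,0],[0.105,-0.016,0,0,0,0,0],[0.13,-0.02,0,0,0,0,0],[0.155,-0.024,0,0,0,0,0],[0.18,-0.028,0,0,0,0,0],[0.202,-0.031,0,0,0,0,0],[0.219,-0.034,0,0,0,0,0],[0.23,-0.0355,0,0,0,0,0],[0.234,-0.036,0,0,0,0,0],[0.234,-0.036,0,0,0,0,0],[0.234,-0.036,0,0,0,0,0],[0.234,-0.036,0,0,0,0,0]]])

```text
time_s: 12.2
tcp_pos: [0.4612, -0.0106, 0.2571]
eef_rot: [0.112, 0.994, -0.0, -0.0]
contact_force: [-0.1, -0.5, -1.4]
gripper_width: 0.192
finger_force: 58.5
```

Run:
```python
from look import *
s=status.sense(); print(s["time_s"],s["tcp_pos"],s["finger_force"],s["contact_force"])
for n in("side","wrist"):
    I,D,c=grab(n,5); C=cloud(c,D); print(n); X,Y=s["tcp_pos"][:2]
    slices(C,X,Y,.035,[(.12,.14),(.14,.18),(.185,.2),(.2,.22),(.22,.24)])
    q=np.hypot(C[...,0]-.461,C[...,1]+.01); P=C[(q<.08)&(C[...,2]>.0095)&(C[...,2]<.02)]; print("rim",fitc(P[:,:2]),len(P)," floor",np.median(C[(q<.04)&(C[...,2]<.03)][:,2]),"table",np.median(C[(q>.08)&(q<.1)&(C[...,2]<.03)][:,2]))
    m=(np.hypot(C[...,0]-X,C[...,1]-Y)<.035)&(C[...,2]>.1)&(C[...,2]<.17); print("lowest",np.percentile(C[m][:,2],[0,.5,1,2]).round(4))
```

```text
12.2 [ 0.46122115 -0.0105825   0.25705276] 58.53777050971985 [-0.11551869 -0.53495309 -1.44887661]
side
0.12 0.14 49 mid [0.4616 0.0047 0.1357] size [0.0441 0.0199 0.0085]
0.14 0.18 348 mid [0.4614 0.0029 0.1599] size [0.0478 0.0312 0.0398]
0.185 0.2 190 mid [ 0.4624 -0.006   0.1924] size [0.0441 0.0448 0.0146]
0.2 0.22 40 mid [ 0.4611 -0.0064  0.21  ] size [0.0095 0.0082 0.0186]
0.22 0.24 60 mid [ 0.4609 -0.0038  0.2306] size [0.0168 0.0104 0.0183]
rim (array([ 0.46119512, -0.00886972]), np.float64(0.06402976343223185)) 274  floor 0.003960395893797177 table -0.0021163709903638697
lowest [0.1314 0.1326 0.1334 0.1342]
wrist
0.12 0.14 55 mid [ 0.4423 -0.0084  0.1371] size [0.0139 0.0395 0.0058]
0.14 0.18 693 mid [ 0.4569 -0.0098  0.1601] size [0.0447 0.0478 0.0397]
0.185 0.2 3116 mid [ 0.4584 -0.0102  0.1925] size [0.0454 0.0471 0.015 ]
0.2 0.22 154 mid [ 0.4563 -0.0102  0.2091] size [0.0044 0.0097 0.0176]
0.22 0.24 292 mid [ 0.4555 -0.0102  0.2329] size [0.0106 0.0176 0.0142]
rim (array([ 0.45910968, -0.01066841]), np.float64(0.0633885723341232)) 2115  floor 0.006380166364255435 table 0.00040218748224989684
lowest [0.1342 0.1354 0.1358 0.1363]
```

View pics/side5.png

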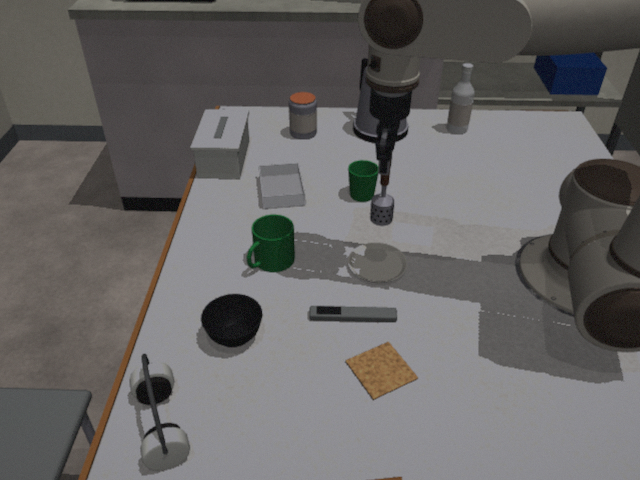

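The side view shows the infuser upright at (382,208), above the saucer at (377,263), with the mug untouched. The saucer floor is 6 mm up, the same as the coaster top, so contact should come at a TCP height of about 0.1275. I'll descend to just above that.

Call:
servo_tool(targets=[[[0,0,0.006,0,0,0,0],[0,0,0.018,0,0,0,0],[0,0,0.032,0,0,0,0],[0,0,0.046,0,0,0,0],[0,0,0.06,0,0,0,0],[0,0,0.074,0,0,0,0],[0,0,0.088,0,0,0,0],[0,0,0.1,0,0,0,0],[0,0,0.11,0,0,0,0],[0,0,0.118,0,0,0,0],[0,0,0.123,0,0,0,0],[0,0,0.126,0,0,0,0],[0,0,0.126,0,0,0,0],[0,0,0.126,0,0,0,0]]])

```text
time_s: 13.7
tcp_pos: [0.4609, -0.0105, 0.1316]
eef_rot: [0.112, 0.994, -0.0, 0.0]
contact_force: [-0.6, -0.8, -0.6]
gripper_width: 0.196
finger_force: 58.5
```

Call:
servo_tool(targets=[[[0,0,0.0005,0,0,0,0],[0,0,0.001,0,0,0,0],[0,0,0.0015,0,0,0,0],[0,0,0.002,0,0,0,0],[0,0,0.002,0,0,0,0],[0,0,0.002,0,0,0,0]]])

```text
time_s: 14.3
tcp_pos: [0.4608, -0.0105, 0.1293]
eef_rot: [0.112, 0.994, -0.0, -0.0]
contact_force: [-0.4, 0.4, -1.1]
gripper_width: 0.196
finger_force: 58.5
```

Call:
servo_tool(targets=[[[0,0,0.0005,0,0,0,0],[0,0,0.001,0,0,0,0],[0,0,0.001,0,0,0,0],[0,0,0.001,0,0,0,0]]])

```text
time_s: 14.7
tcp_pos: [0.4608, -0.0105, 0.1283]
eef_rot: [0.112, 0.994, -0.0, -0.0]
contact_force: [1.3, 0.1, -0.9]
gripper_width: 0.194
finger_force: 58.5
```

Call:
servo_tool(targets=[[[0,0,0.0005,0,0,0,0],[0,0,0.001,0,0,0,0],[0,0,0.001,0,0,0,0],[0,0,0.001,0,0,0,0]]])

```text
time_s: 15.1
tcp_pos: [0.4609, -0.0106, 0.1275]
eef_rot: [0.112, 0.994, -0.0, 0.0]
contact_force: [-1.4, -0.2, 3.7]
gripper_width: 0.195
finger_force: 59.2
```

Call:
servo_tool(targets=[[[0,0,0.0005,0,0,0,0],[0,0,0.0005,0,0,0,0],[0,0,0.0005,0,0,0,0]]])

```text
time_s: 15.4
tcp_pos: [0.4611, -0.0106, 0.1275]
eef_rot: [0.112, 0.994, -0.0, 0.001]
contact_force: [-2.2, -0.0, 11.5]
gripper_width: 0.196
finger_force: 59.9
```

Run:
```python
from look import *
s=status.sense(); print(s["time_s"],s["tcp_pos"],s["finger_force"],s["contact_force"],s["wrist_torque"])
for n in("side","wrist"):
    I,D,c=grab(n,6); C=cloud(c,D); print(n); slices(C,.461,-.0105,.035,[(.01,.05),(.055,.07),(.075,.09),(.097,.115)])
```

```text
15.4 [ 0.46109979 -0.01058169  0.12754832] 59.86053228378296 [-2.21431669e+00 -1.09473924e-02  1.15391626e+01] [-0.01011947  0.45117853  0.01632059]
side
0.01 0.05 286 mid [0.4609 0.0025 0.0299] size [0.0477 0.0315 0.0398]
0.055 0.07 183 mid [ 0.461  -0.0056  0.062 ] size [0.0444 0.0458 0.0138]
0.075 0.09 26 mid [ 0.4606 -0.0068  0.082 ] size [0.0098 0.0098 0.0136]
0.097 0.115 53 mid [ 0.4606 -0.0044  0.1059] size [0.0173 0.012  0.0175]
wrist
0.01 0.05 701 mid [ 0.4567 -0.0095  0.03  ] size [0.0446 0.0471 0.04  ]
0.055 0.07 3128 mid [ 0.4582 -0.0102  0.0625] size [0.046  0.0472 0.0149]
0.075 0.09 119 mid [ 0.4568 -0.0102  0.0816] size [0.006  0.0096 0.0131]
0.097 0.115 413 mid [ 0.4551 -0.0102  0.1062] size [0.0105 0.0175 0.0175]
```

It stands at 11 N on the saucer floor. I'll ease the load a touch and open slowly.

Call:
servo_tool(targets=[[[0,0,-0.0005,0,0,0,0],[0,0,-0.0005,0,0,0,0],[0,0,-0.0005,0,0,0,0.25],[0,0,-0.0005,0,0,0,0.3],[0,0,-0.0005,0,0,0,0.35],[0,0,-0.0005,0,0,0,0.45],[0,0,-0.0005,0,0,0,0.6],[0,0,-0.0005,0,0,0,0.8],[0,0,-0.0005,0,0,0,1],[0,0,-0.0005,0,0,0,1],[0,0,-0.0005,0,0,0,1],[0,0,-0.0005,0,0,0,1],[0,0,-0.0005,0,0,0,1]]])

```text
time_s: 16.8
tcp_pos: [0.4608, -0.0105, 0.1273]
eef_rot: [0.112, 0.994, -0.0, 0.0]
contact_force: [0.3, -0.3, -0.6]
gripper_width: 1.0
finger_force: 0.0
```

Call:
servo_tool(targets=[[[0,0,-0.005,0,0,0,1],[0,0,-0.015,0,0,0,1],[0,0,-0.03,0,0,0,1],[0,0,-0.05,0,0,0,1],[0,0,-0.075,0,0,0,1],[0,0,-0.1,0,0,0,1],[0,0,-0.125,0,0,0,1],[0,0,-0.145,0,0,0,1],[0,0,-0.155,0,0,0,1],[0,0,-0.16,0,0,0,1],[0,0,-0.16,0,0,0,1],[0,0,-0.16,0,0,0,1]]])

```text
time_s: 18.0
tcp_pos: [0.4606, -0.0105, 0.2865]
eef_rot: [0.112, 0.994, -0.0, -0.001]
contact_force: [-0.2, 0.2, -0.5]
gripper_width: 0.999
finger_force: 0.0
```

Run:
```python
from look import *
s=status.sense(); print(s["time_s"],s["tcp_pos"],s["gripper_width"],s["finger_force"],s["contact_force"])
for n in("side","wrist"):
    I,D,c=grab(n,7); C=cloud(c,D); print(n); slices(C,.461,-.0105,.035,[(.01,.05),(.055,.07),(.097,.115),(.13,.17),(.174,.19)])
```

```text
18.0 [ 0.46055078 -0.01045979  0.28650067] 0.9992376145473538 0.0 [-0.1958458   0.17147442 -0.45337784]
side
0.01 0.05 290 mid [0.4609 0.0024 0.03  ] size [0.0472 0.0351 0.04  ]
0.055 0.07 184 mid [ 0.4609 -0.0065  0.0624] size [0.0447 0.0462 0.0147]
0.097 0.115 54 mid [ 0.4611 -0.0043  0.106 ] size [0.0162 0.0132 0.0179]
0.13 0.17 131 mid [ 0.4608 -0.005   0.1502] size [0.0178 0.0169 0.0394]
0.174 0.19 49 mid [ 0.4608 -0.008   0.1781] size [0.0171 0.0208 0.0081]
wrist
0.01 0.05 167 mid [ 0.4478 -0.0095  0.0302] size [0.0262 0.0475 0.0396]
0.055 0.07 1097 mid [ 0.4583 -0.01    0.0623] size [0.0459 0.047  0.0146]
0.097 0.115 64 mid [ 0.4551 -0.0099  0.1066] size [0.0102 0.0175 0.0162]
0.13 0.17 231 mid [ 0.455  -0.0101  0.1503] size [0.0104 0.0178 0.0394]
0.174 0.19 466 mid [ 0.4587 -0.0101  0.1786] size [0.0173 0.0173 0.009 ]
```

View pics/side7.png

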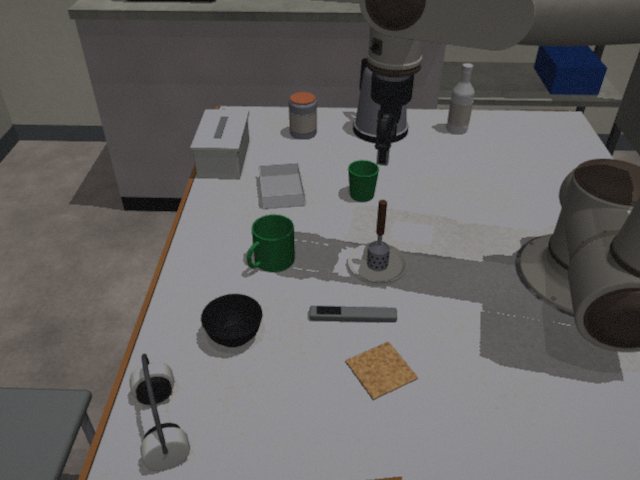

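The side view shows the infuser upright on the saucer at (379,245), with the gripper clear and everything else in place.

```bash
python3 -c "
from workcell import robot
print(robot.close_job())"
```

```text
the job is handed in; nothing more can be done
None
```

The tea is made and handed in at about 18 s of the 54 s limit: the infuser was held in the mug with its basket fully below the rim for over a second and now stands upright in the middle of the saucer, with the other things where they were.

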